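Pump up the watch pressure tester

TASK

Pump the black plunger knob of the watch pressure tester with the fingertips, pressing it right down and letting it spring back up, again and again until the indicator pin stands fully out of its collar, so that the whole dark ring round its foot shows. Then let go, with the plunger sprung back up. Do not touch the pin, do not lift, shove or tip the tester, and leave the other things on the bench where they are.

Things in the scene. Friction and masses are not known exactly. Their poses are not given: they have to be found in the camera images.
- tester: Pressure tester, loose on rubber feet, 1.8 kg: grey base 100 x 200 mm, 50 mm tall. Origin: centre of its underside; z up, y along its length; turned up to 40 degrees. On its top at x = 0: at y -65 mm the pump, 36 mm across, to z 90 mm, the plunger knob above it; at y -12 mm the pin in a collar 20 mm across, to z 58 mm; at y +56 mm a clear chamber 72 mm across with metal cap, to z 114 mm.
- plunger_top (a point): Centre of the flat top of the plunger knob, a black disc 40 mm across and 14 mm thick on a steel stem; 122 mm above the bench when up. Moves with the plunger.
- plunger (a joint): How far the plunger is pressed, m: 0 up, 0.015 fully down. It moves straight down against a spring: about 3 N to start, 11 N at the bottom (a little more when pressed fast), and springs back up by itself when released.
- pin_tip (a point): Centre of the top of the indicator pin, a steel pin 10 mm across; its tip stands 3 mm above the collar at joint value 0. Moves with the pin.
- pin (a joint): How far the pin is out, m: starts at 0 to 0.008; it is fully out at 0.0245 to 0.026 and more strokes then do nothing. Its dark ring, 2.5 mm wide, starts to show at 0.0217 and shows whole from 0.0242. A ratchet raises it 5 mm per full down stroke (first and last: 2 to 8 mm) and holds it on up strokes. Strokes under about 12 mm may raise nothing or too little; let the plunger come right up in between.
- stand0: Hand-setting stand, a cream bell-shaped foot 56 mm across with an upright black rod, 112 mm tall; loose, near the tester. Not to be disturbed. Origin at the centre of its underside.
- stand1: A second such stand, off to the left. Not to be disturbed. Origin at the centre of its underside.
- stand2: A third such stand, off to the left. Not to be disturbed. Origin at the centre of its underside.
- loupe0: Green eye loupe, 38 mm across, 30 mm tall; loose, in front of the tester. Not to be disturbed. Origin at the centre of its underside.
- loupe1: A second such loupe, off to the right. Not to be disturbed. Origin at the centre of its underside.
- tin: Blue tin with a metal lid, 42 mm across, 26 mm tall; loose, beside the pump end of the tester. Not to be disturbed. Origin at the centre of its underside.
- holder: Steel movement holder, a block 34 x 60 x 18 mm; loose, in front of the tester. Not to be disturbed. Origin at the centre of its underside.
- brass: Small brass stand, 40 mm across, 58 mm tall; loose, off to the right. Not to be disturbed. Origin at the centre of its underside.
Things that resemble listed ones, but are neither listed nor needed, are in the scene too. Leave any brown, orange or red look-alike of the tester alone.

How it is judged:
By the outcome, as a careful person would: the job done as asked, in the order asked, and still so for the second after the job is handed in, with the robot touching nothing.
It also fails if it takes over 45 s, if anything falls off the work surface, if the arm or the gripper's body presses on something with over 40 N, if the wrist force passes 120 N, or if a joint passes its speed limit or range.

ROBOT

A 6-joint arm with a two-finger parallel gripper is mounted at the origin on the work surface. World frame = base frame: x ahead of the robot, y to its left, z up, the work surface at z = 0. Lengths are in mm, angles in rad, forces in N, time in s.
With the tool pointing down it reaches from about 350 to 875 mm from the base axis. Payload 4.2 kg.
Tool frame: the origin (TCP) lies midway between the tips of the shut fingers; the grasp point (between the pads) lies 19 mm behind it; z points along the fingers, y is the direction in which the jaws open and shut (so a half turn about z gives the same grasp; the last joint's range is limited). The gripper opens to 85 mm and grips with 20 to 120 N. Pads are 22 mm wide; open, the fingers measure 114 mm over their backs; the gripper's body (76 mm by 85 mm) begins 54 mm behind the grasp point. The pads swing forward as they close: fully open they stand 13 mm farther back than shut.
Start: joints at [1.376, 0.385, 0.008, 0, -1.194, -0.259], TCP at [273.956, 561.736, 231.312] pointing down, gripper open.
Joint ranges: [-3.14, 3.14], [-1.21, 2.06], [-1.07, 1.41], [-3.16, 2.05], [-2.99, -0.16], [-3.1, 3.1]. Speed limits (rad/s): [2.79, 2.79, 3.14, 3.14, 3.14, 3.14].

INTERFACE

Orientations are given as a unit quaternion [x, y, z, w].
In Python, from bench import read_state, get_image, job_done, search_frame, regions_of gives the robot as it stands.
- The arm moves only by the tool servo_tool, never from a script. Its arguments are lists of equal length, an entry for each row: "turn": the turn, a rotation vector about the world's x, y, z in rad, a list of three; "dp": the shift along the world's x, y, z in m, a list of three; "fingers": the finger opening in m, from 0 to 0.0854. In form: {"turn": [[rx, ry, rz], ...], "dp": [[tx, ty, tz], ...], "fingers": [fingers, ...]}. A call has exactly 5 rows; each row shifts and turns the pose as measured when the row begins; what a row does not reach is not made up. A row lasts 1/8 s, in which the tool goes at most 62.5 mm and 10.7 degrees, less where a joint would pass 70% of its speed; a pose out of reach is approached as far as the arm can. A call is refused whole if a number of a shift passes 0.0625 or a number of a turn 0.188, either way. A call with a gripper value outside its range is refused whole. The fingers move at their own pace and stop on an object; the grip force is fixed at half the most. Time passes only in rows, so rows that do not move let the fingers close, or fill a call up. It gives the time, the measured TCP pose, the force and the opening at its end, in the units of the state.
- read_state(): the state, without advancing time (a new reading comes with each control period).
- get_image(name): name is "side" or "top"; returns a dict with "img" (480x640x3 uint8, red, green, blue), "vfov" (degrees; the focal length in pixels is half the picture's height over the tangent of half this angle, whatever the lens; pixels are square), "cx", "cy" (the principal point, pixels), "world_from_camera" (4x4, takes a point from camera to world coordinates). Camera axes: x right, y down, z forward; pixel columns grow to the right and rows downward; lengths in mm; the calibration is good to about 2 mm. A picture is of the moment at which its call begins. There is no depth.
- job_done(): hands the job in, once; it reports no verdict.
Trained networks look in the newest picture that a camera, given by its name, has taken for a name from the list of things; names that differ only in an ending like _2 or _b are one class to them, and where a whole thing is asked for, a point or a joint stands for the part that bears it (a point fixed in the world has none). Each returns a list of dicts, best first, with "score" (0 to 1); they miss things now and then, are a little off and sometimes report something else, mostly with a low value. They report only what shows in the picture. A call takes as long as a camera call. They do not tell look-alikes from the thing itself.
- search_frame(query, camera): "box" ([left, top, width, height] in pixels, round what is visible of it).
- regions_of(query, camera): "region" (480x640 bool, what is visible of it) and "box" ([left, top, width, height] in pixels, round what is visible of it).
The state is a dict: "clock": time; "joints": joint angles; "joint_vel": joint speeds; "joint_efforts": joint torques, N m; "position": TCP position; "ee_rot": TCP orientation; "contact_force": force on the tool from outside, world axes, zero at the start; "wrist_torque": the same for the moment, N m; "gripper_width": finger opening in mm.
Only numpy, scipy, OpenCV 4.12 (cv2) and the standard library are available. Lean on these libraries where they do the work, as an engineer would, in place of code of your own. Each camera call takes 0.05 s, during which the arm holds its last target. There are 200 camera calls.

## Working session

There is one attempt and no reset: what is moved stays moved. The work goes in short steps, Python scripts to look and compute and a tool call to move; the robot and the scene stay as the last step left them, time stands still between calls to the robot, and variables do not carry over. Pictures are saved under pics/ and viewed, about 8 in all and at most 12, crops included, and the job is handed in when it is done.

Besides the shell and the picture viewer there is one more tool, called by a JSON object that holds its "api" and its "payload". servo_tool: Moves the arm, as the interface text tells. Its arguments: {"type":"object","properties":{"turn":{"type":"array","items":{"type":"array","items":{"type":"number"}}},"dp":{"type":"array","items":{"type":"array","items":{"type":"number"}}},"fingers":{"type":"array","items":{"type":"number"}}},"required":["turn","dp","fingers"]}

```bash
mkdir -p pics; cat > h.py <<'E'
import numpy as np, cv2
from bench import *
def snap(n,f=None,crop=None,s=1):
    d=get_image(n)
    if f:
        im=d['img'][:,:,::-1]
        if crop: x,y,w,h=crop; im=im[y:y+h,x:x+w]
        cv2.imwrite('pics/'+f,cv2.resize(im,None,fx=s,fy=s,interpolation=cv2.INTER_CUBIC))
    return d
def proj(d,P):
    f=240/np.tan(np.radians(d['vfov']/2)); T=np.linalg.inv(d['world_from_camera'])
    p=T[:3,:3]@np.array(P,float)+T[:3,3]
    return p[0]/p[2]*f+d['cx'],p[1]/p[2]*f+d['cy']
def atz(d,u,v,z):
    f=240/np.tan(np.radians(d['vfov']/2)); T=np.array(d['world_from_camera'])
    r=T[:3,:3]@np.array([(u-d['cx'])/f,(v-d['cy'])/f,1]); o=T[:3,3]
    return o+r*(z-o[2])/r[2]
E
python3 - <<'E'
from h import *
for n in('top','side'):
    d=snap(n,n+'0.png'); print(n,d['vfov'],np.round(d['world_from_camera'],2).tolist())
    for q in('tester','plunger_top','pin_tip','stand0'):
        for r in search_frame(q,n)[:5]:
            print(q,np.round(r['box']),round(r['score'],2))
print(read_state())
E
```

```text
top 56.54042743229152 [[-0.01, -0.99, 0.14, 375.55], [-1.0, 0.01, 0.01, -4.73], [-0.01, -0.14, -0.99, 1103.6], [0.0, 0.0, 0.0, 1.0]]
tester [378. 280.  71.  91.] 0.98
tester [202. 285.  48.  92.] 0.72
tester [337. 233.  18.  18.] 0.49
tester [361. 233.  21.  16.] 0.38
plunger_top [210. 295.  18.  19.] 0.72
plunger_top [396. 288.  21.  18.] 0.69
plunger_top [337. 232.  18.  20.] 0.62
plunger_top [424. 166.  20.  17.] 0.56
stand0 [313. 204.  22.  20.] 0.88
stand0 [150. 218.  28.  23.] 0.74
stand0 [130. 285.  33.  22.] 0.63
side 43.414466092302085 [[0.92, -0.29, 0.27, 178.96], [-0.39, -0.64, 0.66, -870.68], [-0.02, -0.71, -0.7, 1002.1], [0.0, 0.0, 0.0, 1.0]]
tester [286. 192.  65.  96.] 0.96
tester [161. 162.  93.  77.] 0.9
tester [215. 294. 113. 109.] 0.79
tester [397. 234.  72. 102.] 0.72
tester [424. 371.  22.  24.] 0.39
plunger_top [220. 167.  19.  20.] 0.78
plunger_top [282. 294.  22.  20.] 0.73
plunger_top [434. 269.  23.  23.] 0.58
plunger_top [319. 226.  15.  22.] 0.49
stand0 [345. 209.  26.  42.] 0.86
stand0 [269. 120.  22.  42.] 0.78
stand0 [206. 126.  24.  44.] 0.58
{'clock': 0.5, 'joints': array([ 1.37559682e+00,  3.84709326e-01,  7.86954012e-03, -2.54777556e-05,
       -1.19401851e+00, -2.58566082e-01]), 'joint_vel': array([-0.00090702,  0.00093241,  0.00054525,  0.00085166, -0.00030267,
       -0.0003643 ]), 'joint_efforts': array([ 3.61639081e-06, -3.91690028e+01,  1.88443619e+01,  4.18713748e+00,
       -7.46425558e-04, -1.57495755e-06]), 'position': array([273.94729406, 561.71656234, 231.29071026]), 'ee_rot': array([ 9.74371261e-01, -2.24945869e-01, -1.08576750e-05,  3.13447308e-05]), 'contact_force': array([-0.87180285,  0.1220215 , -0.15466392]), 'wrist_torque': array([-0.02017694,  0.03318682,  0.00708592]), 'gripper_width': 84.84626102729968}
```

View pics/top0.png

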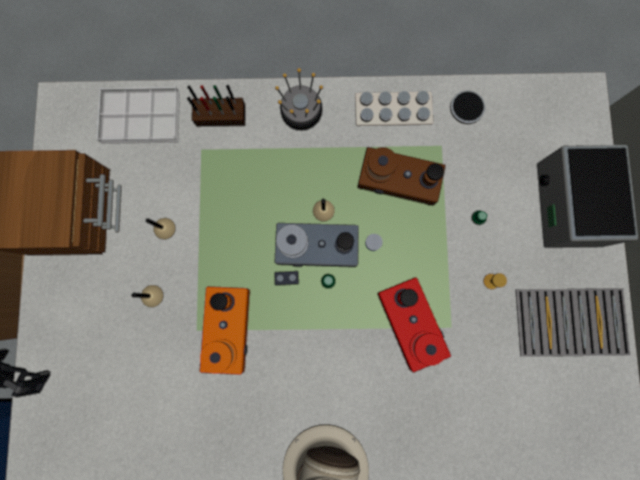

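View pics/side0.png

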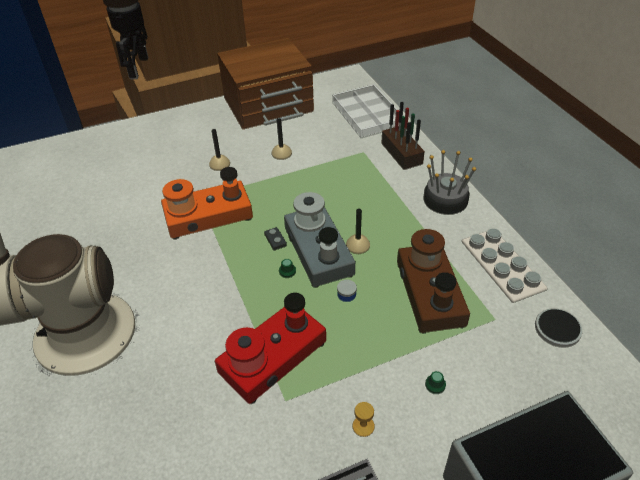

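Top view: the grey tester is at (317,244), with its knob at (345,242) and pin at (322,243). In the side view its knob is at (328,238). Three others could be mistaken for it: brown at (402,176), orange at (225,330) and red at (415,325). I choose the grey one, since the other colours are excluded, and check it in a close crop.

```bash
python3 - <<'E'
from h import *
d=snap('top'); s=snap('side','crop1.png',(260,180,120,110),6)
t=d['img'][210:280,260:390]; cv2.imwrite('pics/crop1t.png',cv2.resize(t[:,:,::-1],None,fx=6,fy=6,interpolation=cv2.INTER_CUBIC))
a=cv2.imread('pics/crop1.png');b=cv2.imread('pics/crop1t.png'); w=max(a.shape[1],b.shape[1])
b=cv2.resize(b,(720,388)); a=cv2.resize(a,(720,660))
o=np.vstack([b,a]); cv2.imwrite('pics/crop1.png',cv2.resize(o,(412,600)) if 0 else cv2.resize(o,None,fx=.57,fy=.57))
# black knob blobs
for n,dd,(x,y,w,h) in (('top',d,(330,228,30,30)),('side',s,(314,225,30,28))):
    g=dd['img'][y:y+h,x:x+w].max(2); m=(g<45).astype('uint8')
    k,l,st,c=cv2.connectedComponentsWithStats(m); i=1+st[1:,4].argmax(); print(n,st[i],c[i]+[x,y],atz(dd,*(c[i]+[x,y]),118 if n=='top' else 117))
    for q in('tester','plunger_top','pin_tip'):
        for r in regions_of(q,n)[:6]:
            ys,xs=np.nonzero(r['region']); print(q,np.round(r['box']),round(r['score'],2),xs.mean().round(1),ys.mean().round(1))
for u,v in((275,223),(358,224),(358,266),(275,264)): print(atz(d,u,v,50))
E
```

```text
top [  6   5  17  17 225] [344.57333333 240.96      ] [516.82431964 -51.3806664  118.        ]
tester [200. 286.  49.  90.] 0.98 224.6 330.3
tester [272. 224.  88.  45.] 0.82 316.6 244.8
tester [353. 148.  94.  60.] 0.71 400.8 176.0
tester [375. 277.  74.  95.] 0.68 413.7 324.7
plunger_top [336. 232.  17.  19.] 0.82 344.9 240.7
plunger_top [212. 294.  17.  16.] 0.62 218.4 301.4
plunger_top [427. 166.  16.  16.] 0.53 434.8 171.5
plunger_top [398. 288.  19.  20.] 0.48 409.0 297.1
pin_tip [482. 272.  25.  14.] 0.63 494.4 280.4
side [  2   2  22  17 255] [327.58431373 235.27843137] [519.23234369 -53.99379661 117.        ]
tester [286. 193.  66.  97.] 0.92 317.8 241.0
tester [216. 291. 111. 114.] 0.78 269.7 348.8
tester [162. 165.  89.  75.] 0.75 204.4 204.9
tester [395. 232.  72. 102.] 0.74 431.5 283.7
plunger_top [286. 293.  19.  21.] 0.9 294.4 302.2
plunger_top [219. 166.  19.  21.] 0.69 228.3 174.2
plunger_top [433. 270.  24.  24.] 0.68 444.9 282.1
plunger_top [320. 228.  17.  17.] 0.53 328.2 235.7
plunger_top [348. 210.  24.  44.] 0.35 357.8 238.3
[572.50067572 111.50568054  50.        ]
[567.16489431 -87.58602512  50.        ]
[466.33012035 -85.09641762  50.        ]
[473.72412581 111.3431338   50.        ]
```

View pics/crop1.png

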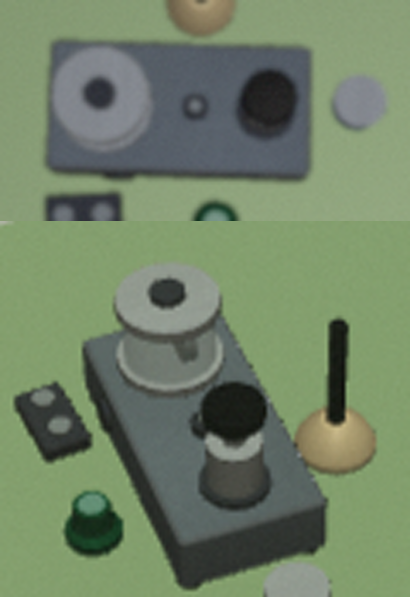

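The crop confirms the grey tester: grey body, black knob, and a pin barely out between pump and chamber. The knob is at about (518,-52,122), which fits a centre of (520,12.5) with the tester nearly square to y. I set out with the fingers shutting.

{"api": "servo_tool", "payload": {"turn": [[0,0,0],[0,0,0],[0,0,0],[0,0,0],[0,0,0]], "dp": [[0.022,-0.056,0],[0.022,-0.056,0],[0.022,-0.056,0],[0.022,-0.056,0],[0.022,-0.056,0]], "fingers": [0,0,0,0,0]}}

```text
clock: 1.52
position: [384.9, 277.4, 230.6]
ee_rot: [0.975, -0.221, 0.001, -0.001]
contact_force: [0.2, -0.0, 0.3]
gripper_width: -0.1
```

{"api": "servo_tool", "payload": {"turn": [[0,0,0],[0,0,0],[0,0,0],[0,0,0],[0,0,0]], "dp": [[0.022,-0.056,0],[0.022,-0.056,0],[0.022,-0.056,0],[0.022,-0.056,0],[0.022,-0.056,0]], "fingers": [0,0,0,0,0]}}

```text
clock: 2.15
position: [497.4, -11.7, 233.2]
ee_rot: [0.976, -0.22, 0.004, -0.003]
contact_force: [1.0, 0.9, -1.0]
gripper_width: 0.0
```

{"api": "servo_tool", "payload": {"turn": [[0,0,0],[0,0,0],[0,0,0],[0,0,0],[0,0,0]], "dp": [[0.015,-0.03,-0.03],[0.004,-0.01,-0.03],[0,0,-0.02],[0,0,0],[0,0,0]], "fingers": [0,0,0,0,0]}}

```text
clock: 2.78
position: [519.1, -57.8, 152.9]
ee_rot: [0.975, -0.224, 0.006, -0.003]
contact_force: [0.4, -0.5, 0.0]
gripper_width: 0.2
```

```bash
python3 - <<'E'
from h import *
d=snap('side','near.png',(260,140,140,130),5); p=read_state()['position']; print(p, proj(d,p),proj(d,[518,-52,122]))
E
```

```text
[519.03348959 -57.70825173 152.96741444] (np.float64(327.9716482588895), np.float64(223.96174198919545)) (np.float64(326.62175227558373), np.float64(233.12425956494252))
```

View pics/near.png

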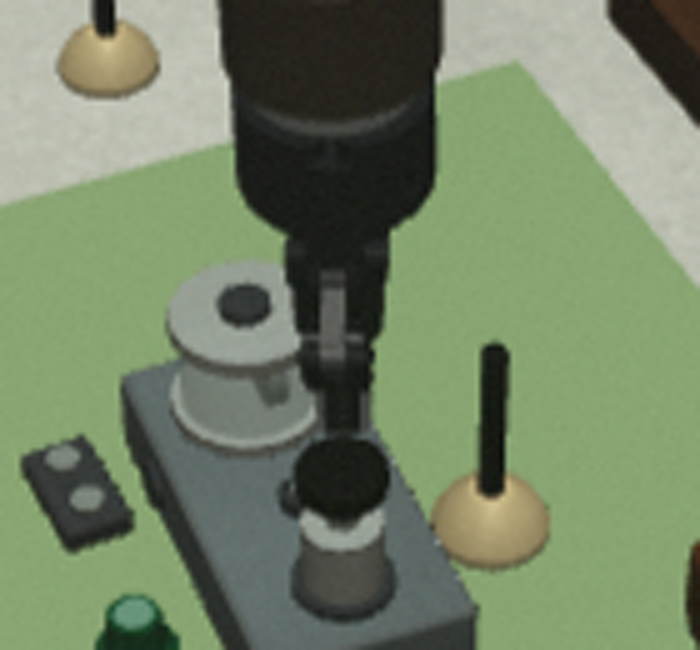

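The picture shows the shut fingertips at crop (345,425), straight above the black knob at (340,475). The chamber and stand0 are clear. I correct y by 5 mm and go down to just above the knob.

{"api": "servo_tool", "payload": {"turn": [[0,0,0],[0,0,0],[0,0,0],[0,0,0],[0,0,0]], "dp": [[-0.001,0.005,-0.015],[0,0,-0.009],[0,0,0],[0,0,-0.002],[0,0,-0.003]], "fingers": [0,0,0,0,0]}}

```text
clock: 3.45
position: [518.9, -51.3, 124.0]
ee_rot: [0.975, -0.223, 0.008, -0.004]
contact_force: [0.3, 0.7, -0.4]
gripper_width: -0.1
```

{"api": "servo_tool", "payload": {"turn": [[0,0,0],[0,0,0],[0,0,0],[0,0,0],[0,0,0]], "dp": [[0,0,-0.004],[0,0,-0.004],[0,0,-0.003],[0,0,-0.002],[0,0,-0.001]], "fingers": [0,0,0,0,0]}}

```text
clock: 4.08
position: [519.2, -51.4, 113.3]
ee_rot: [0.975, -0.222, 0.009, -0.004]
contact_force: [-2.6, 1.6, 8.4]
gripper_width: 0.1
```

{"api": "servo_tool", "payload": {"turn": [[0,0,0],[0,0,0],[0,0,0],[0,0,0],[0,0,0]], "dp": [[0,0,-0.002],[0,0,-0.002],[0,0,-0.002],[0,0,-0.001],[0,0,-0.001]], "fingers": [0,0,0,0,0]}}

```text
clock: 4.7
position: [519.2, -51.3, 110.6]
ee_rot: [0.975, -0.221, 0.01, -0.004]
contact_force: [-3.6, 1.8, 8.6]
gripper_width: 0.2
```

{"api": "servo_tool", "payload": {"turn": [[0,0,0],[0,0,0],[0,0,0],[0,0,0],[0,0,0]], "dp": [[0,0,-0.004],[0,0,-0.003],[0,0,-0.003],[0,0,-0.003],[0,0,-0.003]], "fingers": [0,0,0,0,0]}}

```text
clock: 5.32
position: [519.3, -51.4, 106.9]
ee_rot: [0.976, -0.219, 0.011, -0.003]
contact_force: [-7.5, 1.8, 19.6]
gripper_width: 0.2
```

{"api": "servo_tool", "payload": {"turn": [[0,0,0],[0,0,0],[0,0,0],[0,0,0],[0,0,0]], "dp": [[0,0,0.012],[0,0,0.008],[0,0,0],[0,0,0],[0,0,0]], "fingers": [0,0,0,0,0]}}

```text
clock: 5.95
position: [519.0, -51.4, 127.1]
ee_rot: [0.976, -0.219, 0.011, -0.003]
contact_force: [0.6, 0.1, -0.1]
gripper_width: -0.1
```

```bash
python3 - <<'E'
from h import *
d=snap('side','s1.png',(290,200,60,55),10); 
for dz in(3,10,29): print(proj(d,[519.5,0.5,58+dz]))
E
```

```text
(np.float64(318.21057057163836), np.float64(237.25651704377256))
(np.float64(318.1305932999783), np.float64(235.0072186605169))
(np.float64(317.91048227984925), np.float64(228.81676790574298))
```

View pics/s1.png

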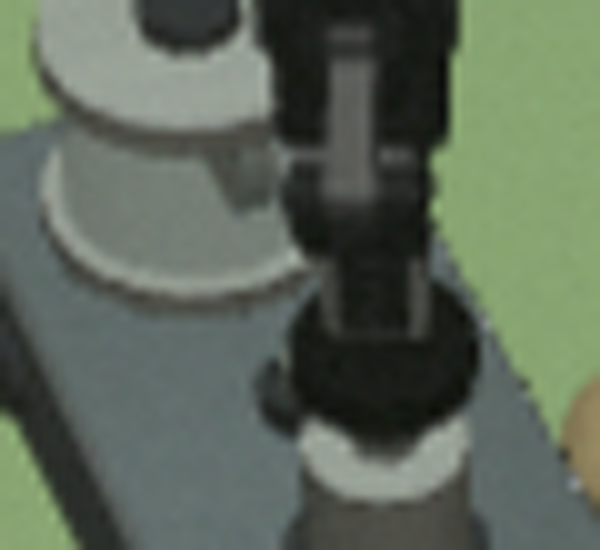

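The pin tip is mostly hidden behind the knob in this view (pin at crop (275,400)). The plunger is back up. Next come full strokes, checking force and height each time.

{"api": "servo_tool", "payload": {"turn": [[0,0,0],[0,0,0],[0,0,0],[0,0,0],[0,0,0]], "dp": [[0,0,-0.008],[0,0,-0.007],[0,0,-0.006],[0,0,-0.005],[0,0,-0.004]], "fingers": [0,0,0,0,0]}}

```text
clock: 6.62
position: [520.0, -51.4, 106.8]
ee_rot: [0.976, -0.216, 0.013, -0.001]
contact_force: [-11.9, 4.6, 29.9]
gripper_width: -0.1
```

{"api": "servo_tool", "payload": {"turn": [[0,0,0],[0,0,0],[0,0,0],[0,0,0],[0,0,0]], "dp": [[0,0,0.012],[0,0,0.008],[0,0,0],[0,0,0],[0,0,0]], "fingers": [0,0,0,0,0]}}

```text
clock: 7.25
position: [518.7, -51.3, 125.5]
ee_rot: [0.976, -0.216, 0.011, -0.001]
contact_force: [-0.8, -0.5, 0.0]
gripper_width: 0.0
```

{"api": "servo_tool", "payload": {"turn": [[0,0,0],[0,0,0],[0,0,0],[0,0,0],[0,0,0]], "dp": [[0,0,-0.008],[-0.001,0,-0.007],[-0.001,0,-0.006],[-0.001,0,-0.005],[-0.001,0,-0.003]], "fingers": [0,0,0,0,0]}}

```text
clock: 7.88
position: [519.6, -51.4, 107.0]
ee_rot: [0.977, -0.213, 0.017, 0.0]
contact_force: [-4.5, 1.9, 16.6]
gripper_width: -0.0
```

{"api": "servo_tool", "payload": {"turn": [[0,0,0],[0,0,0],[0,0,0],[0,0,0],[0,0,0]], "dp": [[0,0,0.012],[0,0,0.008],[0,0,0],[0,0,0],[0,0,0]], "fingers": [0,0,0,0,0]}}

```text
clock: 8.5
position: [518.6, -51.4, 125.8]
ee_rot: [0.977, -0.213, 0.015, 0.001]
contact_force: [0.5, 0.0, 0.0]
gripper_width: -0.2
```

{"api": "servo_tool", "payload": {"turn": [[0.008,0.029,0],[0,0,0],[0,0,0],[0,0,0],[0,0,0]], "dp": [[0,0,-0.008],[-0.001,0,-0.007],[-0.001,0,-0.006],[-0.001,0,-0.005],[-0.001,0,-0.004]], "fingers": [0,0,0,0,0]}}

```text
clock: 9.12
position: [518.6, -51.5, 106.8]
ee_rot: [0.978, -0.21, 0.001, 0.001]
contact_force: [-9.4, 3.6, 24.4]
gripper_width: -0.2
```

{"api": "servo_tool", "payload": {"turn": [[0,0,0],[0,0,0],[0,0,0],[0,0,0],[0,0,0]], "dp": [[0,0,0.012],[0,0,0.008],[0,0,0],[0,0,0],[0,0,0]], "fingers": [0,0,0,0,0]}}

```text
clock: 9.75
position: [518.3, -51.5, 125.4]
ee_rot: [0.978, -0.21, -0.001, 0.001]
contact_force: [0.6, -0.6, 0.4]
gripper_width: 0.1
```

{"api": "servo_tool", "payload": {"turn": [[0,0,0],[0,0,0],[0,0,0],[0,0,0],[0,0,0]], "dp": [[0,0,-0.008],[-0.001,0,-0.007],[-0.001,0,-0.006],[-0.001,0,-0.005],[-0.001,0,-0.004]], "fingers": [0,0,0,0,0]}}

```text
clock: 10.38
position: [519.1, -51.5, 106.8]
ee_rot: [0.978, -0.206, 0.004, 0.002]
contact_force: [-8.8, 3.2, 25.0]
gripper_width: 0.1
```

{"api": "servo_tool", "payload": {"turn": [[0,0,0],[0,0,0],[0,0,0],[0,0,0],[0,0,0]], "dp": [[0,0,0.012],[0,0,0.008],[0,0,0],[0,0,0],[0,0,0]], "fingers": [0,0,0,0,0]}}

```text
clock: 11.0
position: [518.0, -51.5, 125.7]
ee_rot: [0.978, -0.206, 0.003, 0.003]
contact_force: [-0.4, -0.6, -0.3]
gripper_width: 0.1
```

```bash
python3 - <<'E'
from h import *
d=snap('side','s5.png',(290,200,60,55),10)
E
```

```text
(no output)
```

View pics/s5.png

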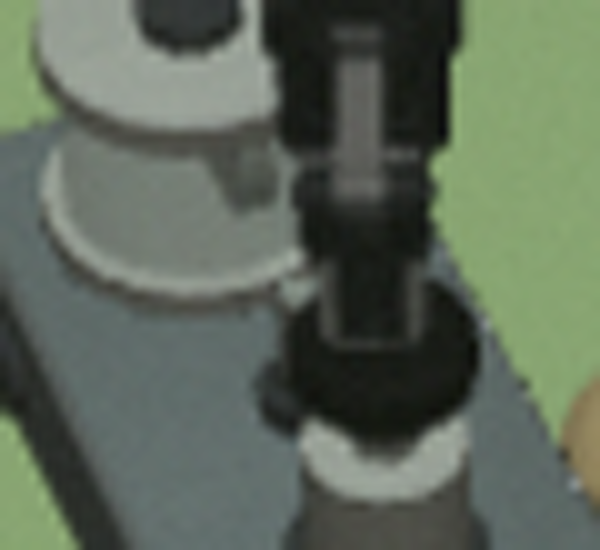

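The pin tip now shows at crop (295,285), about image row 228.5. That matches the predicted fully-out position (row 228.8), and the tester has not moved. Extra strokes do no harm, so I do two more, then clear away and check.

{"api": "servo_tool", "payload": {"turn": [[0,0,0],[0,0,0],[0,0,0],[0,0,0],[0,0,0]], "dp": [[0,0,-0.008],[-0.001,0,-0.007],[-0.001,0,-0.006],[-0.001,0,-0.005],[-0.001,0,-0.004]], "fingers": [0,0,0,0,0]}}

```text
clock: 11.68
position: [519.0, -51.5, 106.8]
ee_rot: [0.979, -0.203, 0.009, 0.004]
contact_force: [-8.4, 3.2, 25.0]
gripper_width: -0.2
```

{"api": "servo_tool", "payload": {"turn": [[0,0,0],[0,0,0],[0,0,0],[0,0,0],[0,0,0]], "dp": [[0,0,0.012],[0,0,0.008],[0,0,0],[0,0,0],[0,0,0]], "fingers": [0,0,0,0,0]}}

```text
clock: 12.3
position: [517.9, -51.5, 125.7]
ee_rot: [0.979, -0.203, 0.007, 0.004]
contact_force: [0.4, 0.1, -0.1]
gripper_width: -0.2
```

{"api": "servo_tool", "payload": {"turn": [[0,0,0],[0,0,0],[0,0,0],[0,0,0],[0,0,0]], "dp": [[0,0,-0.008],[-0.001,0,-0.007],[-0.001,0,-0.006],[-0.001,0,-0.005],[-0.001,0,-0.004]], "fingers": [0,0,0,0,0]}}

```text
clock: 12.92
position: [518.7, -51.5, 106.8]
ee_rot: [0.98, -0.199, 0.013, 0.005]
contact_force: [-8.4, 2.7, 26.2]
gripper_width: -0.0
```

{"api": "servo_tool", "payload": {"turn": [[0,0,0],[0,0,0],[0,0,0],[0,0,0],[0,0,0]], "dp": [[0,0,0.012],[0,0,0.02],[0,0,0.04],[0,0,0.04],[0,0,0]], "fingers": [0,0,0,0,0]}}

```text
clock: 13.55
position: [517.6, -51.4, 220.2]
ee_rot: [0.98, -0.2, 0.011, 0.005]
contact_force: [-0.4, 1.4, -1.0]
gripper_width: -0.2
```

{"api": "servo_tool", "payload": {"turn": [[0,0,0],[0,0,0],[0,0,0],[0,0,0],[0,0,0]], "dp": [[-0.015,-0.055,0],[-0.02,-0.055,0],[-0.02,-0.055,0],[-0.02,-0.05,0],[0,0,0]], "fingers": [0,0,0,0,0]}}

```text
clock: 14.18
position: [437.3, -270.2, 212.1]
ee_rot: [0.98, -0.198, 0.005, 0.004]
contact_force: [-0.3, 0.3, 0.5]
gripper_width: -0.2
```

```bash
python3 - <<'E'
from h import *
s=snap('side'); d=snap('top')
a=cv2.resize(s['img'][180:290,260:380],None,fx=5,fy=5,interpolation=cv2.INTER_CUBIC)
b=cv2.resize(d['img'],(440,330)); b=cv2.copyMakeBorder(d['img'][195:300,230:400],0,0,0,0); b=cv2.resize(b,(600,371),interpolation=cv2.INTER_CUBIC)
o=np.vstack([a,b])[:,:,::-1]; cv2.imwrite('pics/end.png',cv2.resize(o,None,fx=.64,fy=.64)); cv2.imwrite('pics/endside.png',cv2.resize(s['img'][205:255,295:350,::-1],None,fx=11,fy=11,interpolation=cv2.INTER_CUBIC))
g=[(n,(r['box'])) for n in('top','side') for r in search_frame('tester',n)[:4]]; print(g)
print([proj(s,[519.5,.5,z]) for z in (58,60.5,87)],[proj(d,[519.5,.5,z]) for z in (58,61,87)])
E
```

```text
Traceback (most recent call last):
cv2.error: OpenCV(4.12.0) :-1: error: (-5:Bad argument) in function 'copyMakeBorder'
> Overload resolution failed:
>  - copyMakeBorder() missing required argument 'borderType' (pos 6)
>  - copyMakeBorder() missing required argument 'borderType' (pos 6)
```

```bash
python3 - <<'E'
from h import *
s=snap('side'); d=snap('top')
a=cv2.resize(s['img'][200:260,290:350],(590,590),interpolation=cv2.INTER_CUBIC)
b=cv2.resize(d['img'][200:300,265:385],(200,167),interpolation=cv2.INTER_CUBIC)
o=np.zeros((590,795,3),'uint8'); o[:,:590]=a; o[:167,592:792]=b; cv2.imwrite('pics/end.png',o[:,:,::-1])
for n in('top','side'):
  for q in('tester','stand0'):
    print(n,[np.round(r['box']).tolist() for r in search_frame(q,n)[:4]])
print([np.round(proj(s,[519.5,.5,z]),1) for z in (58,60.5,87)],[np.round(proj(d,[519.5,.5,z]),1) for z in (58,61,87)])
E
```

```text
top [[354.0, 145.0, 92.0, 64.0], [277.0, 225.0, 78.0, 44.0], [427.0, 306.0, 24.0, 63.0], [202.0, 283.0, 50.0, 90.0]]
top [[132.0, 286.0, 33.0, 20.0], [148.0, 219.0, 29.0, 18.0], [314.0, 198.0, 20.0, 26.0]]
side [[214.0, 294.0, 113.0, 111.0], [395.0, 230.0, 73.0, 105.0], [162.0, 168.0, 91.0, 72.0], [286.0, 195.0, 67.0, 96.0]]
side [[350.0, 211.0, 22.0, 44.0], [269.0, 114.0, 23.0, 45.0], [210.0, 129.0, 20.0, 42.0]]
[array([318.2, 238.2]), array([318.2, 237.4]), array([317.9, 228.8])] [array([321.5, 243.8]), array([321.5, 243.6]), array([321.4, 242. ])]
```

View pics/end.png

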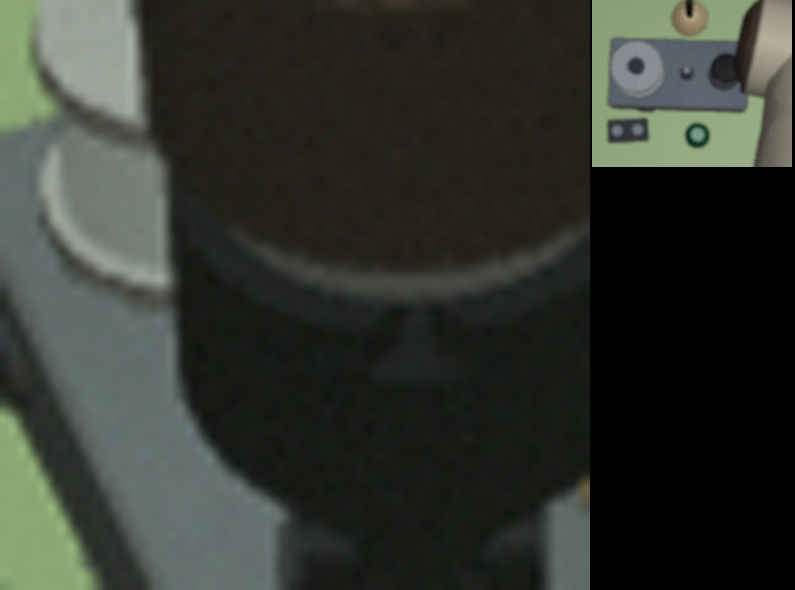

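The arm blocks the side view; the top inset shows the pin standing clear of any contact. I move the arm back to the left for a clear look, staying well above everything.

{"api": "servo_tool", "payload": {"turn": [[0,0,0],[0,0,0],[0,0,0],[0,0,0],[0,0,0]], "dp": [[0,0.045,0.03],[0,0.055,0.02],[0,0.06,0],[0,0.06,0],[0,0.06,0]], "fingers": [0,0,0,0,0]}}

```text
clock: 15.2
position: [440.6, 21.3, 266.3]
ee_rot: [0.981, -0.196, 0.009, 0.003]
contact_force: [0.2, 0.4, 0.4]
gripper_width: -0.0
```

{"api": "servo_tool", "payload": {"turn": [[0,0,0],[0,0,0],[0,0,0],[0,0,0],[0,0,0]], "dp": [[-0.01,0.06,0],[-0.01,0.06,0],[-0.01,0.06,0],[0,0.05,0],[0,0,0]], "fingers": [0,0,0,0,0]}}

```text
clock: 15.82
position: [407.0, 262.7, 268.0]
ee_rot: [0.982, -0.189, 0.011, 0.001]
contact_force: [0.6, 0.0, -0.0]
gripper_width: 0.3
```

```bash
python3 - <<'E'
from h import *
s=snap('side'); d=snap('top')
a=cv2.resize(s['img'][210:260,295:345],(590,590),interpolation=cv2.INTER_CUBIC)
b=cv2.resize(d['img'][195:295,265:385],(200,167),interpolation=cv2.INTER_CUBIC)
c=cv2.resize(s['img'][100:300,200:400],(200,200))
p=cv2.resize(d['img'][230:255,308:333],(200,200),interpolation=cv2.INTER_CUBIC)
o=np.zeros((590,795,3),'uint8'); o[:,:590]=a; o[:167,592:792]=b; o[170:370,592:792]=c;o[380:580,592:792]=p; cv2.imwrite('pics/end2.png',o[:,:,::-1])
for n,dd,(x,y,w,h) in (('top',d,(330,228,30,30)),('side',s,(314,225,30,28))):
    g=dd['img'][y:y+h,x:x+w].max(2); m=(g<45).astype('uint8')
    k,l,st,cc=cv2.connectedComponentsWithStats(m); i=1+st[1:,4].argmax(); print(n,st[i],cc[i]+[x,y])
E
```

```text
top [  7   5  16  17 219] [344.63013699 240.94063927]
side [  2   2  22  17 260] [327.47307692 235.29615385]
```

View pics/end2.png

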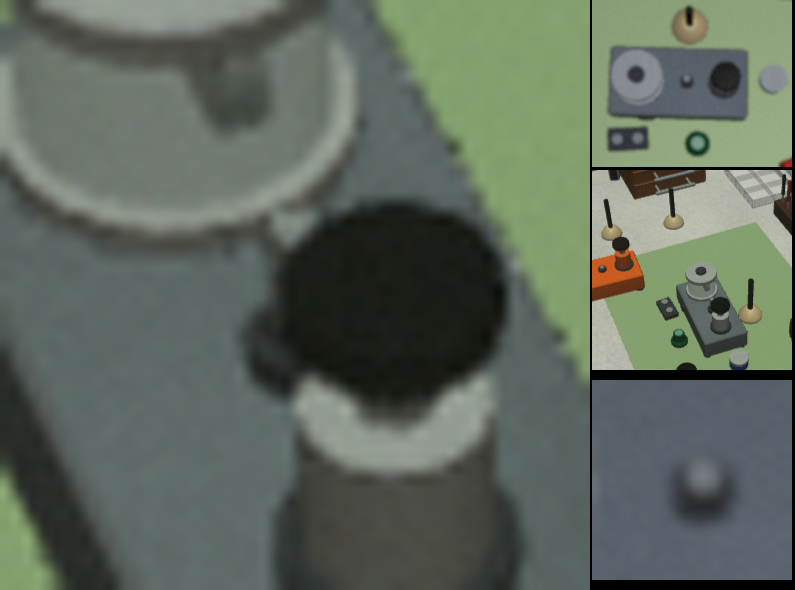

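The pin tip stands at crop (290,225), about image row 229. That is where it stood after stroke 5, so it is at its stop. The knob sits at its starting pixel, so the plunger is up and the tester unmoved, and the arm is clear. I hand in.

```bash
python3 -c "
from bench import *; print(job_done())"
```

```text
the job is handed in; nothing more can be done
None
```

I pumped the grey tester's plunger seven full strokes with the shut fingertips, then moved the arm clear and handed the job in at about 16 s. I could not see the pin's dark ring directly, because the knob hides the collar in the side view.

- **Strokes:** each reached the bottom stop (fingertips at about 107 mm, 17–30 N) and I let the plunger come right up in between.
- **Pin:** its tip stands at image row 229, where a fully out pin should be, and did not rise between strokes 5 and 7. That points to it being at its stop.
- **Plunger and tester:** the knob is back within 0.1 pixel of its starting position in both cameras, so the plunger is up and the tester has not moved.
- **Other things:** I saw none of the nearby ones displaced, but I compared them only by eye and did not look again at the brass stand or the second loupe. The arm read no contact at the end.
- **Disagreement:** the networks' boxes for the tester varied by a few pixels between calls, so I relied on the knob position instead.

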